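# Blow out the jig and press the gearbox home

### The job

Squeeze the red trigger of the clamped air blow gun all the way and let it spring back, to blow the pressing jig clean. Then stand the green gearbox upright in the jig's channel and push it along against the sprung brass plunger until it sits firmly against the red stops. Finish while still holding it pressed there, and leave the orange gearbox, the tape roll and the yellow can where they are.

Things in the scene. Friction and masses are not known exactly. Their poses are not given: they have to be found in the camera images.
- jig: Pressing jig fixed to the bench: plate 200 x 100 x 12 mm, x = -90 to 110. Origin on the bench, mid-width of the channel. x = push direction, away from the robot; z up. Two blue rails 8 wide, 10 high, 42 apart inside, x = -75 to 30 mm, form a channel with slippery white floor, open at top and -x end. At its +x end: red stops, brass plunger, blue housing (x = 50 to 100, 50 wide, top 58 mm above the bench).
- stops: Two red stop posts fixed to the jig, at y = +/-14.5 mm, each 10 mm wide; they face -x at x = +30 mm in the jig's frame and stand up to 52 mm above the bench. Its origin is the jig's origin, not the posts.
- plunger (a joint): Travel (m) of the sprung brass plunger (16 mm diameter, axis 34 mm above the bench) along the jig's x: 0 at rest, its face at x = +14 mm in the jig's frame, 16 mm in front of the stops; 0.016 when level with the stops (own end 0.020). Spring: 3 N at 0, 11 N at 0.016.
- nest (a point): Point on the channel floor (12 mm above the bench), on the centre line at x = -35 mm in the jig's frame: a gearbox whose underside is centred here stands free in the channel, 26 mm short of touching the plunger, 42 mm short of the stops. Axes as the jig.
- seat (a point): Where the centre of the gearbox is when it is fully home against the stops: x = +7 mm, y = 0, 40 mm above the bench in the jig's frame. Axes as the jig.
- gun: Yellow air blow gun on its side in a grey clamp fixed to the bench, on the jig's +y side. Origin on the bench under the barrel. Nozzle along its -y towards the jig; z up. Black grip (105 long, 22 wide, 28 mm high, mid-height 85 mm) runs level along -x, towards the robot. Red trigger lever (75 x 10 x 22 mm) beside the grip on its -y side, swings level towards the grip (+y).
- squeeze (a point): Where to squeeze the blow gun: midway between fingers, 85 mm above the bench. Axes as gun. From here the grip's outer face is at y = +17.5 mm; the trigger's outer face is at y = -31 mm at rest, -17.5 mm fully in. Fingers coming from above and closing along y, centred here, end 35 mm apart with the trigger fully in. Free room below and on both sides.
- trigger (a joint): Angle of the gun's red trigger lever in rad: 0 at rest, 0.25 fully squeezed. Sprung: about 3 N at the squeeze point to start it and 7.5 N fully in; it springs back when let go.
- green_gearbox_centre (a point): Centre (half-way up) of the green gearbox, loose: painted box 46 (its x) x 36 (its y) x 56 mm high, with a brass shaft 8 mm diameter, 12 mm high on top; 0.18 to 0.35 kg. Stands upright on the bench, centre 28 mm up. Grasp from above across the 36 mm. Goes in the channel with its x along the jig's x, either way round (3 mm free each side).
- green_gearbox: The same green gearbox; origin at the centre of its underside.
- orange_gearbox_centre (a point): Centre of the orange gearbox, of the same shape and size as the green one, standing loose on the bench: not to be used, leave it alone.
- tape_roll: Loose yellow roll of tape lying flat, 72 mm diameter, 24 mm high, origin at its underside; leave alone.
- oil_can: Loose yellow can with a pale lid, 52 mm diameter, 100 mm high, origin at its underside; leave alone.
Things that resemble listed ones, but are neither listed nor needed, are in the scene too. Leave any blue, pink or purple look-alike of the green_gearbox alone.

How it is judged:
By the outcome, as a careful person would: the job done as asked, in the order asked, and still so for the second after the job is handed in, while the arm keeps its last pose, push and grip.
It also fails if it takes over 58 s, if anything falls off the work surface, if the arm or the gripper's body presses on something with over 40 N, if the wrist force passes 120 N, or if a joint passes its speed limit or range.

### The arm

A 7-joint arm with a two-finger parallel gripper is mounted at the origin on the work surface. World frame = base frame: x ahead of the robot, y to its left, z up, the work surface at z = 0. Lengths are in m, angles in rad, forces in N, time in s.
With the tool pointing down it reaches from about 0.4 to 0.9 m from the base axis. Payload 5.6 kg.
Tool frame: the origin (TCP) lies midway between the tips of the shut fingers; the grasp point (between the pads) lies 19 mm behind it; y points along the fingers, z is the direction in which the jaws open and shut, and the axes are right-handed (so a half turn about y gives the same grasp; the last joint's range is limited). The gripper opens to 92 mm and grips with 3 to 60 N. Pads are 20 mm wide; open, the fingers measure 128 mm over their backs; the gripper's body (75 mm by 189 mm) begins 69 mm behind the grasp point.
Start: joints at [-1.309, 0.468, -0.012, 1.603, 0.006, 1.071, -0.056], TCP at [0.195, 0.62, 0.215] pointing down, gripper open.
Joint ranges: [-2.53, 2.53], [-0.31, 2.02], [-1.57, 1.55], [0.28, 2.44], [-1.29, 4.43], [0.15, 1.84], [-2.92, 2.92]. Speed limits (rad/s): [2.57, 2.57, 3.14, 3.14, 3.14, 3.14, 3.14].

### API

Orientations are given as a 3x3 rotation matrix whose columns are the frame's x, y, z axes.
In Python, from station import env, effector, solver, viewer, workorder, search_frame, tip_of gives the robot as it stands. Calls block until the motion is done:
- env.reach(position, orientation): joint-space move of the TCP to a pose.
- env.movel(position, frame=None, rate=0.15): straight line of the TCP; frame=None keeps the orientation; rate is the mean speed in m/s.
- env.goto_joints(angles): joint-space move.
- effector.release() and effector.grasp(squeeze=None): open the fingers fully, or close them until they stop; squeeze is the grip in N (None keeps the last).
- env.pause(seconds).
- solver.inverse_kinematics(position, orientation): joint angles nearest the present ones, or None.
- env.sense(): the state.
- viewer.read_camera(name): name is "scene" or "top" or "wrist"; returns (picture, depth): 480x640x3 uint8, red, green, blue; 480x640 float32, m along the optical axis (not along the pixel's ray), 0 where there is no reading.
- viewer.camera_info(name): a dict with "intrinsics" (3x3 intrinsics, pixels), "eye" and "rotation" of the camera in the world; the wrist camera has in their place "T_tool_cam" (4x4, takes a point from camera to tool coordinates, whose origin is the TCP and whose axes are the tool frame's). Camera axes: x right, y up, looking along -z (the intrinsics and any distortion apply to the point x, -y, -z); pixel columns grow to the right and rows downward; lengths in m; the calibration is good to about 2 mm. A picture is of the moment at which its call begins: read the wrist's pose just before it. camera_info takes no time and is no camera call.
A pose or a line that the arm cannot do raises env.PlanningError and nothing moves.
- workorder.finish_job(): hands the job in, once; it reports no verdict.
Trained networks look in the newest picture that a camera, given by its name, has taken for a name from the list of things; names that differ only in an ending like _2 or _b are one class to them, and where a whole thing is asked for, a point or a joint stands for the part that bears it (a point fixed in the world has none). Each returns a list of dicts, best first, with "score" (0 to 1); they miss things now and then, are a little off and sometimes report something else, mostly with a low value. They report only what shows in the picture. A call takes as long as a camera call. They do not tell look-alikes from the thing itself.
- search_frame(camera, name): "at" ([x, y, z] in m, in world coordinates, good to about 4 mm: the middle of the surface that is visible of it).
- tip_of(camera, name): "at" ([x, y, z] in m, in world coordinates, good to about 4 mm: a listed point, or the origin of a listed thing).
The state is a dict: "t": time; "joint_positions": joint angles; "joint_velocities": joint speeds; "tau": joint torques, N m; "ee_pos": TCP position; "tcp_rot": TCP orientation; "wrist_force": force on the tool from outside, world axes, zero at the start; "moment": the same for the moment, N m; "gripper_width": finger opening in m.
Only numpy, scipy, OpenCV 4.12 (cv2) and the standard library are available. Lean on these libraries where they do the work, as an engineer would, in place of code of your own. Each camera call takes 0.05 s, during which the arm holds its last target. There are 200 camera calls.

## Working session

There is one attempt and no reset: what is moved stays moved. The work goes in short steps, each a Python script; the robot and the scene stay as the last script left them, time stands still between calls to the robot, and variables do not carry over. Pictures are saved under pics/ and viewed, about 8 in all and at most 12, crops included, and the job is handed in when it is done.

```bash
mkdir -p pics; ls
python3 - <<'E'
from station import env, effector, solver, viewer, workorder, search_frame, tip_of
import cv2,numpy as np
for c in ["scene","top"]:
    p,d=viewer.read_camera(c); cv2.imwrite(f"pics/{c}0.png",p[:,:,::-1]); np.savez(f"{c}0.npz",p=p,d=d)
    i=viewer.camera_info(c); print(c,{k:np.round(np.array(v),4).tolist() if k!='name' else v for k,v in i.items()})
    for n in ["jig","nest","seat","gun","squeeze","green_gearbox_centre","orange_gearbox_centre","tape_roll","oil_can"]:
        print(n,[(np.round(r["at"],3).tolist(),round(r["score"],2)) for r in tip_of(c,n)][:5])
s=env.sense();print(s["t"],s["ee_pos"],s["tcp_rot"])
E
```

```text
pics
scene {'intrinsics': [[506.2521, 0.0, 318.235], [0.0, 506.2521, 235.1137], [0.0, 0.0, 1.0]], 'eye': [1.4248, 0.1494, 0.665], 'rotation': [[-0.1691, -0.5504, 0.8176], [0.9855, -0.0807, 0.1495], [-0.0163, 0.831, 0.556]]}
jig [([0.536, 0.032, 0.003], 0.91)]
nest [([0.502, 0.031, 0.007], 0.84)]
seat [([0.544, 0.033, 0.043], 0.7), ([0.635, -0.33, 0.004], 0.51)]
gun [([0.536, 0.302, -0.0], 0.84)]
squeeze [([0.465, 0.32, 0.082], 0.78)]
green_gearbox_centre [([0.552, -0.114, 0.027], 0.9), ([0.669, -0.212, 0.03], 0.76), ([0.668, -0.116, 0.033], 0.73), ([0.581, -0.23, 0.026], 0.65)]
orange_gearbox_centre [([0.44, -0.2, 0.027], 0.92), ([0.544, 0.032, 0.042], 0.56)]
tape_roll [([0.516, -0.358, 0.001], 0.65)]
oil_can [([0.63, -0.334, 0.005], 0.97), ([0.544, 0.03, 0.043], 0.6), ([0.581, -0.232, -0.004], 0.18)]
top {'intrinsics': [[481.4786, 0.0, 320.1658], [0.0, 481.4786, 243.9464], [0.0, 0.0, 1.0]], 'eye': [0.3368, -0.0287, 1.1045], 'rotation': [[0.1023, 0.9745, -0.2], [-0.9947, 0.1009, -0.0171], [0.0035, 0.2007, 0.9797]]}
jig [([0.531, 0.033, 0.002], 0.75), ([0.503, 0.034, 0.012], 0.17)]
nest [([0.501, 0.033, 0.009], 0.72)]
seat [([0.546, 0.034, 0.042], 0.91), ([0.534, 0.032, -0.001], 0.37)]
gun [([0.586, -0.228, 0.003], 0.72), ([0.538, 0.303, 0.001], 0.59)]
squeeze [([0.464, 0.319, 0.08], 0.66), ([0.636, -0.338, -0.001], 0.6)]
green_gearbox_centre [([0.663, -0.212, 0.029], 0.77), ([0.549, -0.116, 0.029], 0.73), ([0.666, -0.112, 0.027], 0.65), ([0.583, -0.232, 0.029], 0.63)]
orange_gearbox_centre [([0.44, -0.203, 0.028], 0.86)]
tape_roll [([0.514, -0.36, -0.002], 0.69)]
oil_can [([0.631, -0.338, -0.001], 0.97)]
1.0 [0.19511417 0.62002847 0.21460516] [[ 9.53869069e-01  3.09656416e-05  3.00222913e-01]
 [-3.00222915e-01  5.82446702e-05  9.53869068e-01]
 [ 1.20507831e-05 -9.99999998e-01  6.48543846e-05]]
```

View pics/top0.png

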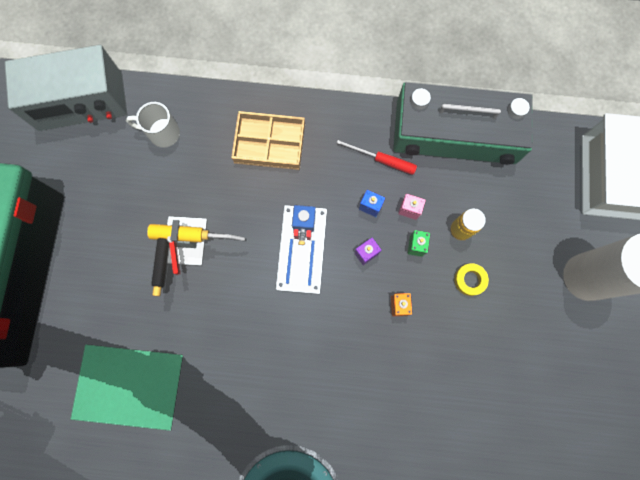

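View pics/scene0.png

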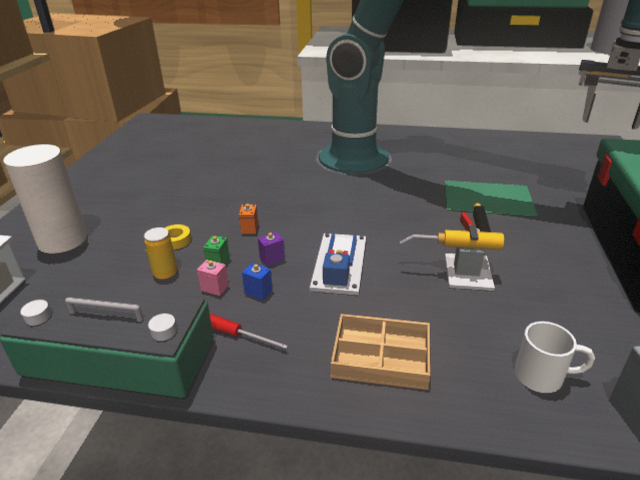

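The green one is at top pixel (420,242), at about (0.583,-0.231). The look-alikes are purple (368,250), blue (372,203), pink (413,205) and orange (403,304). Next I measure exact poses from colour and depth.

```bash
cat > h.py <<'E'
from station import env, effector, solver, viewer, workorder, search_frame, tip_of
import cv2, numpy as np
def cloud(d,K,R,e):
    v,u=np.mgrid[:480,:640]
    P=np.stack([(u-K[0,2])/K[0,0]*d,-(v-K[1,2])/K[1,1]*d,-d],-1)
    return P@np.array(R).T+np.array(e)
def wristcloud():
    s=env.sense(); i=viewer.camera_info("wrist"); p,d=viewer.read_camera("wrist")
    T=np.eye(4);T[:3,:3]=s["tcp_rot"];T[:3,3]=s["ee_pos"];T=T@np.array(i["T_tool_cam"])
    return p,d,cloud(d,np.array(i["intrinsics"]),T[:3,:3],T[:3,3])
def rect(P,m):
    q=P[m][:,:2]; (c,s,a)=cv2.minAreaRect((q*1000).astype(np.float32)); return np.round(c,1),np.round(s,1),round(a,1),len(q),round(float(np.median(P[m][:,2]))*1000,1)
def near(P,x,y,r): return (np.hypot(P[...,0]-x,P[...,1]-y)<r)
def hsv(p): return cv2.cvtColor(p,cv2.COLOR_RGB2HSV).astype(int)
def down(yaw): # tool y = down, tool z (jaw) at yaw from world x
    z=np.array([np.cos(yaw),np.sin(yaw),0]);y=np.array([0,0,-1.]);return np.stack([np.cross(y,z),y,z],1)
E
python3 - <<'E'
from h import *
for c in ["top","scene"]:
    f=np.load(c+"0.npz");p,d=f["p"],f["d"];i=viewer.camera_info(c)
    P=cloud(d,np.array(i["intrinsics"]),i["rotation"],i["eye"]);H=hsv(p);z=P[...,2];h,s,v=H[...,0],H[...,1],H[...,2]
    ok=d>0
    print(c,"green",rect(P,ok&near(P,.583,-.231,.05)&(h>45)&(h<80)&(s>120)&(z>.05)&(z<.062)))
    print("plate",rect(P,ok&near(P,.54,.033,.13)&(s<60)&(v>120)&(z>.004)&(z<.02)))
    for sg in (-1,1):
        print("rail",rect(P,ok&near(P,.51,.033+sg*.025,.06)&(np.sign(P[...,1]-.033)==sg)&(h>100)&(h<125)&(s>120)&(z>.015)&(z<.03)))
    m=ok&near(P,.44,.325,.08)&(v<60)&(z>.08)&(z<.11);print("grip",rect(P,m))
    m=ok&near(P,.46,.31,.08)&((h<8)|(h>172))&(s>150)&(z>.08)&(z<.11);print("trig",rect(P,m))
    m=ok&near(P,.54,.3,.1)&(h>18)&(h<30)&(s>150)&(z>.09);print("barrel",rect(P,m))
f=np.load("top0.npz")["p"]
a=cv2.resize(f[210:320,130:260],None,fx=4,fy=4,interpolation=2);b=cv2.resize(f[180:320,330:490],None,fx=3,fy=3)
o=np.zeros((900,520,3),np.uint8)[:440+420];o[:440]=a;o[440:,:480]=b
cv2.imwrite("pics/crop.png",cv2.resize(o,None,fx=.69,fy=.69)[:,:,::-1])
E
```

```text
top green (array([ 580.9, -232.2]), array([35.8, 44.9]), 85.6, 228, 57.0)
plate (array([539.4,  36.8]), array([249.5, 256.2]), 87.8, 3124, 12.7)
rail (array([513. ,   6.8]), array([100.1,   4.6]), 0.9, 89, 22.8)
rail (array([512.1,  56.8]), array([99.5,  5.2]), 1.0, 93, 23.0)
grip (array([468.5, 322.9]), array([98.9, 21.1]), 2.0, 276, 97.8)
trig (array([483.5, 296.6]), array([70.7, 15. ]), 22.4, 158, 96.9)
barrel (array([535.5, 301.5]), array([ 30.5, 115.3]), 1.3, 606, 100.8)
scene green (array([ 586. , -228.9]), array([36.3, 46.9]), 85.7, 146, 53.5)
plate (array([549.2,  34.9]), array([205.8,  99.7]), 1.1, 1533, 9.7)
rail (array([498. ,   9.3]), array([63. ,  6.9]), 1.6, 43, 19.5)
rail (array([517.3,  59.5]), array([102.5,   6.2]), 0.9, 76, 19.8)
grip (array([470.2, 326.6]), array([98.8, 20.7]), 1.7, 268, 96.0)
trig (array([475.4, 295.5]), array([51.2, 10.9]), 17.3, 98, 92.4)
barrel (array([546.4, 300.1]), array([ 40.8, 126.5]), 8.2, 532, 96.6)
```

View pics/crop.png

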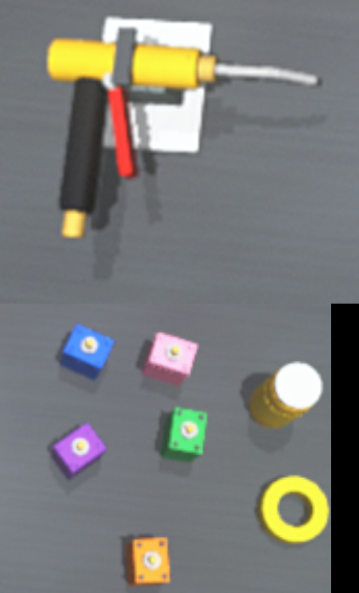

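The crop confirms green as the upright green box between pink and the can. The poses agree with the nets and the given sizes. Now I move over the gun and refine with the wrist camera.

Run:
```python
from h import *
g=np.radians(91.85)
env.reach([.4645,.3185,.19],down(g)); print(env.sense()["t"])
p,d,P=wristcloud(); cv2.imwrite("pics/w1.png",p[:,:,::-1]); H=hsv(p);h,s,v=H[...,0],H[...,1],H[...,2];z=P[...,2]
ok=d>0
print("grip",rect(P,ok&near(P,.44,.325,.08)&(v<70)&(z>.085)&(z<.11)))
m=ok&near(P,.46,.31,.08)&((h<8)|(h>172))&(s>150)&(z>.08)&(z<.11);print("trig",rect(P,m))
print([(np.round(r["at"],4),r["score"]) for r in tip_of("wrist","squeeze")])
```

```text
2.5
grip (array([467.4, 324.3]), array([ 39.9, 103.1]), 80.9, 4910, 98.9)
trig (array([480.7, 296.1]), array([69.6,  9.9]), 16.8, 1729, 95.9)
[(array([0.4661, 0.3187, 0.0836]), 0.56), (array([ 5.342e-01,  2.947e-01, -5.000e-04]), 0.37)]
```

View pics/w1.png

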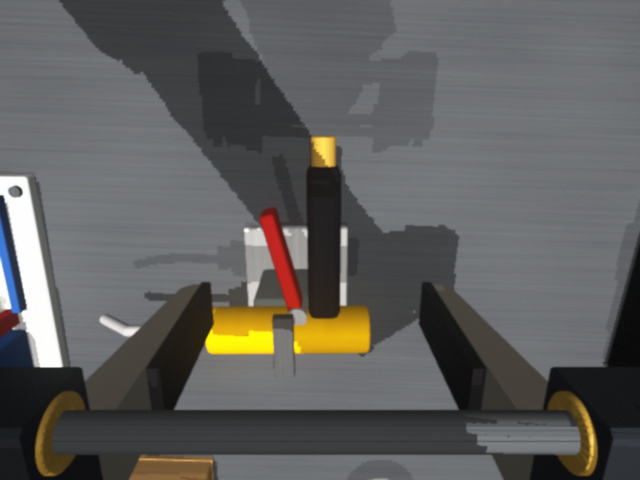

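The wrist view shows grip (323,240) and trigger (283,260) between the open fingers, matching the estimate. I go down and squeeze.

Run:
```python
from h import *
def st(l):
    s=env.sense();print(l,round(s["t"],2),np.round(s["ee_pos"],4),np.round(s["wrist_force"],1),round(s["gripper_width"],4))
env.movel([.4655,.3182,.066]);st("down")
effector.grasp(squeeze=25);st("sq");env.pause(.4);st("sq2")
p,d,P=wristcloud();cv2.imwrite("pics/w2.png",p[:,:,::-1])
```

```text
down 3.58 [0.466  0.3187 0.0667] [-0.8  0.3 -0.1] 0.092
sq 4.49 [0.4642 0.3187 0.0654] [-3.7  1.1 -4.3] 0.0341
sq2 4.89 [0.4642 0.3188 0.0654] [-4.6  2.3 -6.5] 0.0344
```

View pics/w2.png

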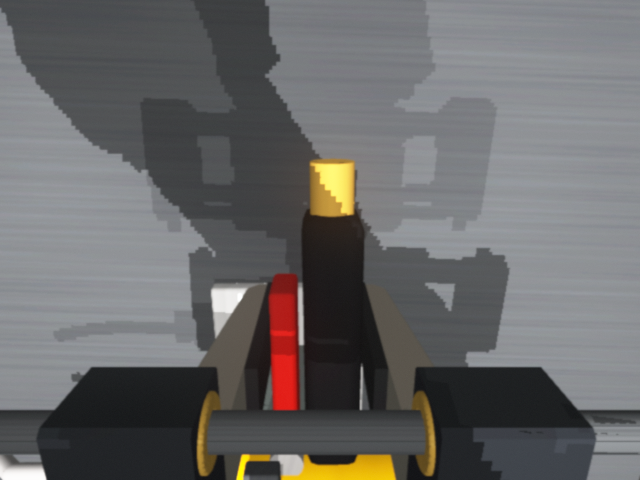

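The trigger (285,340) lies parallel to the grip at 34.4 mm opening, so it is fully in. I release and go over the green gearbox.

Run:
```python
from h import *
def st(l):
    s=env.sense();print(l,round(s["t"],2),np.round(s["ee_pos"],4),np.round(s["wrist_force"],1),round(s["gripper_width"],4))
effector.release();env.pause(.2);st("rel")
env.movel([.4655,.3182,.20]);
p,d,P=wristcloud();H=hsv(p);h,s,v=H[...,0],H[...,1],H[...,2];z=P[...,2]
m=(d>0)&near(P,.46,.31,.08)&((h<8)|(h>172))&(s>150)&(z>.08)&(z<.11);print("trig",rect(P,m))
env.reach([.56,-.2305,.22],down(np.radians(85.6)));st("hover")
p,d,P=wristcloud();H=hsv(p);h,s,v=H[...,0],H[...,1],H[...,2];z=P[...,2];cv2.imwrite("pics/w3.png",p[:,:,::-1])
print("green",rect(P,(d>0)&near(P,.583,-.231,.05)&(h>45)&(h<80)&(s>120)&(z>.05)&(z<.062)))
print([(np.round(r["at"],4),r["score"]) for r in tip_of("wrist","green_gearbox_centre")])
```

```text
rel 6.09 [0.4655 0.3182 0.066 ] [ 0.1 -0.2  0.2] 0.0922
trig (array([481. , 296.3]), array([70.3, 10. ]), 16.6, 1604, 95.9)
hover 9.19 [ 0.5606 -0.2289  0.2198] [-0.  -0.5 -0.3] 0.0918
green (array([ 580.2, -232.9]), array([35.6, 46.4]), 86.3, 1788, 56.2)
[(array([ 0.5522, -0.1143,  0.0292]), 0.82), (array([ 0.6667, -0.211 ,  0.0303]), 0.8), (array([ 0.5812, -0.2274,  0.0327]), 0.77), (array([0.5044, 0.0314, 0.0094]), 0.49), (array([ 0.5842, -0.2339,  0.003 ]), 0.4)]
```

View pics/w3.png

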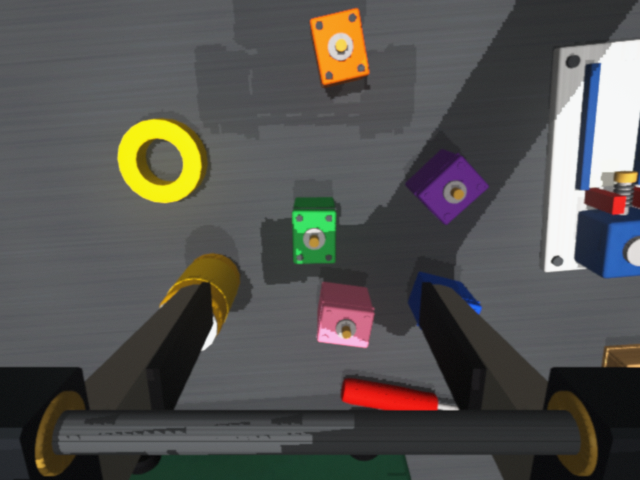

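The trigger is back at 16.6°, its rest angle. Green (314,235) is centred at (0.581,-0.232) with jaw yaw of about 86°. I grasp, lift, and measure the jig from above.

Run:
```python
from h import *
def st(l):
    s=env.sense();print(l,round(s["t"],2),np.round(s["ee_pos"],4),np.round(s["wrist_force"],1),round(s["gripper_width"],4))
R=down(np.radians(86))
env.movel([.5813,-.2318,.12],R,.2);env.movel([.5813,-.2318,.025],R,.1);st("down")
effector.grasp(squeeze=45);st("grasp")
env.movel([.5813,-.2318,.20],R,.15);st("lift")
env.reach([.51,.033,.23],down(np.radians(91)));env.pause(.3);st("jig")
p,d,P=wristcloud();H=hsv(p);h,s,v=H[...,0],H[...,1],H[...,2];z=P[...,2];cv2.imwrite("pics/w4.png",p[:,:,::-1]);np.savez("w4.npz",p=p,d=d,P=P)
for sg in (-1,1):
    print("rail",rect(P,(d>0)&near(P,.51,.033+sg*.025,.06)&(np.sign(P[...,1]-.033)==sg)&(h>100)&(h<125)&(s>120)&(z>.015)&(z<.03)))
print("box",rect(P,(d>0)&near(P,.51,.033,.07)&(h>45)&(h<80)&(s>120)&(z>.15)))
print([(np.round(r["at"],4),r["score"]) for r in tip_of("wrist","nest")])
```

```text
down 11.05 [ 0.5818 -0.232   0.0256] [ 0.1 -0.1  0.1] 0.0919
grasp 11.93 [ 0.5813 -0.2319  0.025 ] [ 0.1  0.4 -0.7] 0.0359
lift 13.25 [ 0.5806 -0.2315  0.1989] [-0.3 -0.7 -2.5] 0.0357
jig 14.62 [0.5102 0.0321 0.2298] [ 0.5 -0.4 -3. ] 0.0355
rail (array([502.8,   6.2]), array([83.9,  6.2]), 1.2, 615, 22.3)
rail (array([501.8,  55.7]), array([85.2,  4.9]), 1.4, 293, 22.4)
box (array([508.8,  32.9]), array([46.6, 39.1]), 0.6, 10399, 260.8)
[(array([0.5043, 0.0314, 0.0134]), 0.78)]
```

View pics/w4.png

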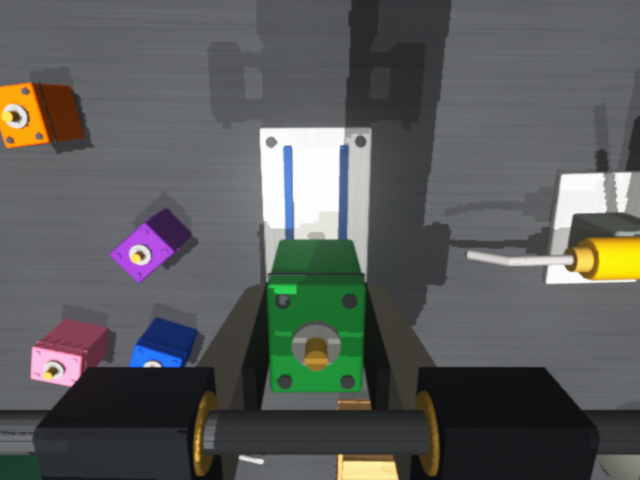

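The gearbox is firmly held at 35.5 mm. The rails (288,190) and (343,190) give a centre line of y≈0.0315 at x=0.5 and a yaw of about 1.1°. I lower to just above the rails and check alignment there.

Run:
```python
from h import *
def st(l):
    s=env.sense();print(l,round(s["t"],2),np.round(s["ee_pos"],4),np.round(s["wrist_force"],1),round(s["gripper_width"],4))
R=down(np.radians(91.1))
env.movel([.5005,.0316,.10],R,.2);env.movel([.5005,.0316,.055],R,.1);env.pause(.2);st("pre")
p,d,P=wristcloud();H=hsv(p);h,s,v=H[...,0],H[...,1],H[...,2];z=P[...,2];cv2.imwrite("pics/w5.png",p[:,:,::-1]);np.savez("w5.npz",p=p,d=d,P=P)
for sg in (-1,1):
    m=(d>0)&near(P,.48,.0315+sg*.025,.05)&(np.sign(P[...,1]-.0315)==sg)&(h>100)&(h<125)&(s>120)&(z>.019)&(z<.025);print("rail",rect(P,m))
g=(h>45)&(h<80)&(s>100)&(d>0)
print("box top",rect(P,g&(abs(z-.086)<.003)),"face",rect(P,g&(z>.035)&(z<.06)))
```

```text
pre 16.32 [0.5011 0.0317 0.0557] [-0.  -0.7 -2.2] 0.0359
rail (array([482.8,   5.7]), array([45. ,  6.9]), 0.4, 809, 22.3)
rail (array([481.8,  55.4]), array([45.7,  6.4]), 2.0, 478, 22.2)
box top (array([499.7,  31.2]), array([46.5, 36.5]), 1.0, 8069, 87.0) face (array([516.9,  37.7]), array([85.4, 36.3]), 8.4, 1057, 51.7)
```

View pics/w5.png

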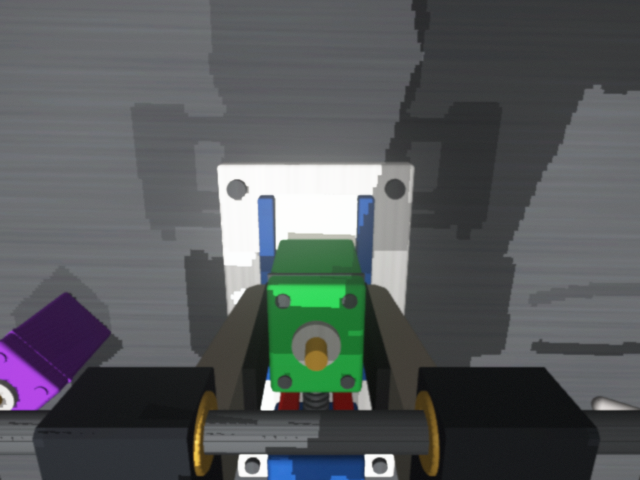

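Box (316,335) sits central between the rails (266,365), about 0.3 mm off. I lower to floor contact and then push in steps.

Run:
```python
from h import *
def st(l):
    s=env.sense();print(l,round(s["t"],2),np.round(s["ee_pos"],4),np.round(s["wrist_force"],1),np.round(s["moment"],2),round(s["gripper_width"],4));return s
R=down(np.radians(91.1))
y=lambda x:.0313+(x-.5005)*np.tan(np.radians(1.1))
for z in (.042,.039,.038,.037,.036,.0355):
    env.movel([.5005,y(.5005),z],R,.05);s=st(z)
    if s["wrist_force"][2]>2: break
z=max(z,.0365) if s["wrist_force"][2]>2 else z
env.movel([.525,y(.525),z],R,.04);s=st("contact?")
for x in np.arange(.529,.5391,.0025):
    env.movel([x,y(x),z],R,.03);s=st(round(x,4))
    if s["wrist_force"][0]<-16: break
```

```text
0.042 16.77 [0.5001 0.0312 0.0415] [-0.1 -0.4 -2. ] [-0.03 -0.03  0.01] 0.0356
0.039 17.02 [0.5004 0.0313 0.0389] [-0.6  0.3 -2.7] [ 0.03 -0.06 -0.01] 0.0358
0.038 17.27 [0.5005 0.0313 0.038 ] [ 0.1  0.7 -2.5] [ 0.07 -0.04 -0.01] 0.0356
0.037 17.52 [0.5005 0.0313 0.037 ] [ 0.3  0.6 -2.1] [0.07 0.06 0.02] 0.0359
0.036 17.77 [0.5008 0.0313 0.0369] [-2.4  0.7  7.1] [-0.    0.6   0.03] 0.0354
contact? 18.54 [0.5262 0.0319 0.0369] [-0.9 -0.2  5.1] [0.11 0.22 0.01] 0.0361
0.529 18.82 [0.5287 0.0319 0.0369] [-4.9  0.2 10.4] [0.01 0.79 0.02] 0.0356
0.5315 19.07 [0.5304 0.032  0.0369] [-6.1 -0.1 13. ] [0.05 1.29 0.  ] 0.0357
0.534 19.32 [0.5323 0.032  0.0369] [-7.4 -0.1 14.3] [ 0.02  1.65 -0.05] 0.0355
0.5365 19.57 [0.5343 0.032  0.0369] [-9.1 -0.6 15.1] [ 0.02  1.92 -0.  ] 0.0355
0.539 19.82 [0.5364 0.0321 0.0369] [-9.9 -0.9 16.8] [ 0.01  2.22 -0.04] 0.0354
```

Run:
```python
from h import *
def st(l):
    s=env.sense();R=s["tcp_rot"];print(l,round(s["t"],2),np.round(s["ee_pos"],4),np.round(s["wrist_force"],1),round(s["gripper_width"],4),"pitch/yaw",np.round(np.degrees([R[0,1],np.arctan2(R[1,2],R[0,2])]),2));return s
R=down(np.radians(91.1))
y=lambda x:.0313+(x-.5005)*np.tan(np.radians(1.1))
for x in np.arange(.5415,.556,.0015):
    env.movel([x,y(x),.0365],R,.03);s=st(round(x,4))
    if s["wrist_force"][0]<-22: break
p,d,P=wristcloud();H=hsv(p);h,s,v=H[...,0],H[...,1],H[...,2];z=P[...,2];cv2.imwrite("pics/w6.png",p[:,:,::-1])
g=(h>45)&(h<80)&(s>100)&(d>0)&near(P,.54,.032,.04)&(abs(z-.068)<.006)
print(rect(P,g)); q=P[g]; print("top slope deg",np.degrees(np.linalg.lstsq(np.c_[q[:,:2],np.ones(len(q))],q[:,2],rcond=None)[0][:2]))
p,d=viewer.read_camera("scene");np.savez("s6.npz",p=p,d=d);cv2.imwrite("pics/s6.png",cv2.resize(p[210:310,290:390],None,fx=5,fy=5,interpolation=2)[:,:,::-1])
```

```text
0.5415 20.07 [0.5384 0.0321 0.037 ] [-10.6   0.2  18.2] 0.0357 pitch/yaw [-0.4 91.1]
0.543 20.32 [0.5394 0.0321 0.037 ] [-13.   -0.2  19.7] 0.0359 pitch/yaw [-0.46 91.1 ]
0.5445 20.57 [0.5406 0.0322 0.037 ] [-13.3   1.   20.2] 0.0357 pitch/yaw [-0.49 91.1 ]
0.546 20.82 [0.5418 0.0322 0.037 ] [-14.3  -0.4  21.8] 0.0356 pitch/yaw [-0.52 91.1 ]
0.5475 21.07 [0.5425 0.0322 0.037 ] [-16.9  -0.5  23.9] 0.0357 pitch/yaw [-0.62 91.11]
0.549 21.32 [0.5425 0.0322 0.037 ] [-20.5   0.3  29.2] 0.0356 pitch/yaw [-0.79 91.11]
0.5505 21.57 [0.5426 0.0322 0.037 ] [-24.1  -1.6  33.2] 0.0357 pitch/yaw [-0.95 91.11]
(array([541.3,  31.9]), array([46.5, 36.8]), 1.4, 8473, 68.3)
top slope deg [0.87594901 0.12453911]
```

View pics/s6.png

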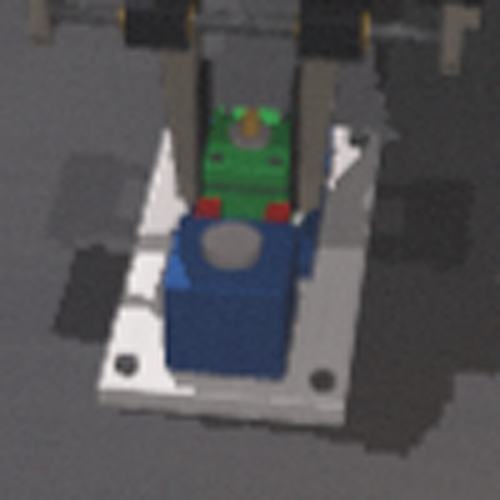

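View pics/w6.png

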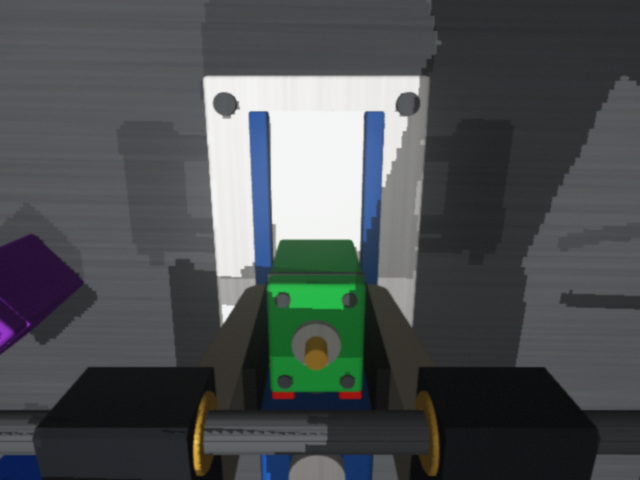

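Run:
```python
from h import *
def slope(p,P,zc,zt=.006,fl=False):
    H=hsv(p);h,s=H[...,0],H[...,1];z=P[...,2]
    g=(h>45)&(h<80)&(s>100)&(abs(z-zc)<zt)&near(P,.52,.032,.06)
    if fl: g=(abs(z-.012)<.006)&(s<50)&(abs(P[...,1]-.031)<.018)&(P[...,0]>.465)&(P[...,0]<.51)
    q=P[g]
    return len(q),np.round(np.degrees(np.linalg.lstsq(np.c_[q[:,:2],np.ones(len(q))],q[:,2],rcond=None)[0][:2]),2),round(np.median(q[:,2]),4)
f=np.load("w5.npz");print("w5 free",slope(f["p"],f["P"],.086))
def st(l):
    s=env.sense();R=s["tcp_rot"];print(l,round(s["t"],2),np.round(s["ee_pos"],4),np.round(s["wrist_force"],1),round(s["gripper_width"],4),"pitch/yaw",np.round(np.degrees([R[0,1],np.arctan2(R[1,2],R[0,2])]),2))
st("now");p,d,P=wristcloud();print(slope(p,P,.068),"floor",slope(p,P,0,fl=True))
R=down(np.radians(91.1));y=lambda x:.0313+(x-.5005)*np.tan(np.radians(1.1))
for a,z in ((-.5,.0372),(-1,.0378)):
    env.movel([.5505,y(.5505),z],cv2.Rodrigues(np.array([0,np.radians(a),0]))[0]@R,.03);env.pause(.1);st((a,z))
    p,d,P=wristcloud();print(slope(p,P,.068))
```

```text
w5 free (8405, array([ 1.8 , -0.06]), np.float64(0.0869))
now 21.68 [0.5426 0.0322 0.037 ] [-24.5  -1.   32.4] 0.0358 pitch/yaw [-0.95 91.11]
(8489, array([0.87, 0.06]), np.float64(0.0683)) floor (7609, array([-0.05, -0.03]), np.float64(0.0128))
(-0.5, 0.0372) 22.07 [0.5427 0.0322 0.0369] [-21.5  -0.3  25.4] 0.0355 pitch/yaw [-0.45 91.11]
(8440, array([1.17, 0.09]), np.float64(0.0682))
(-1, 0.0378) 22.48 [0.5428 0.0322 0.0369] [-17.9  -1.4  19.9] 0.0358 pitch/yaw [6.000e-02 9.111e+01]
(8417, array([ 1.4 , -0.01]), np.float64(0.0681))
```

Run:
```python
from h import *
def st(l):
    s=env.sense();R=s["tcp_rot"];print(l,round(s["t"],2),np.round(s["ee_pos"],4),np.round(s["wrist_force"],1),round(s["gripper_width"],4),"pitch/yaw",np.round(np.degrees([R[0,1],np.arctan2(R[1,2],R[0,2])]),2))
R=down(np.radians(91.1));y=lambda x:.0313+(x-.5005)*np.tan(np.radians(1.1))
for x,a,z in ((.552,-1.5,.038),(.554,-1.9,.0382)):
    env.movel([x,y(x),z],cv2.Rodrigues(np.array([0,np.radians(a),0]))[0]@R,.03);env.pause(.3);st((a,z))
p,d,P=wristcloud();H=hsv(p);z=P[...,2];g=(H[...,0]>45)&(H[...,0]<80)&(H[...,1]>100)&(abs(z-.068)<.006)&near(P,.52,.032,.06);q=P[g]
print(rect(P,g),np.degrees(np.linalg.lstsq(np.c_[q[:,:2],np.ones(len(q))],q[:,2],rcond=None)[0][:2]))
i=viewer.camera_info("wrist")
p,d=viewer.read_camera("top");cv2.imwrite("pics/t7.png",cv2.resize(p[130:330,140:490],(700,400),interpolation=2)[:,:,::-1])
env.pause(.5);st("hold")
for n in ["orange_gearbox_centre","oil_can","tape_roll"]: print(n,[(np.round(r["at"],3),round(r["score"],2)) for r in tip_of("top",n)][:2])
```

```text
(-1.5, 0.038) 23.07 [0.543  0.0322 0.0368] [-20.  -1.  22.] 0.0356 pitch/yaw [ 0.4  91.11]
(-1.9, 0.0382) 23.62 [0.5432 0.0322 0.0368] [-24.7  -0.6  25. ] 0.0352 pitch/yaw [ 0.59 91.12]
(array([541.4,  31.8]), array([47.3, 36.7]), 1.3, 8415, 68.1) [1.40544166 0.05835496]
hold 24.23 [0.5432 0.0322 0.0368] [-25.5  -0.6  26.6] 0.0355 pitch/yaw [ 0.59 91.12]
orange_gearbox_centre [(array([ 0.436, -0.202,  0.03 ]), 0.74)]
oil_can [(array([ 0.634, -0.338, -0.002]), 0.58)]
tape_roll []
```

View pics/t7.png

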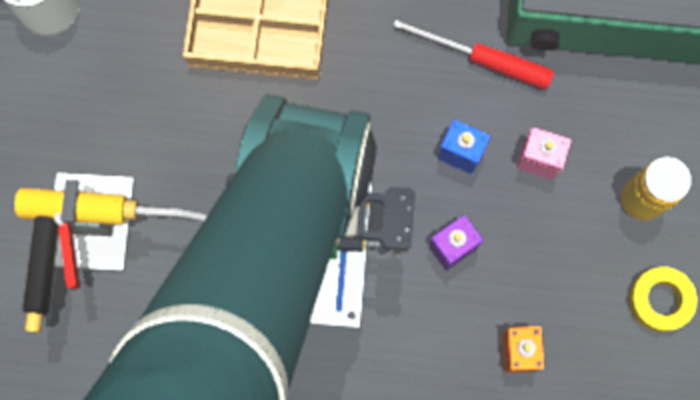

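The box tilt reading no longer follows the tool tilt, so the box is flat against floor and stops. The push is a steady 25 N against the plunger's 11 N. Everything else is in place: orange (525,347), tape (664,298), can (658,188). Handing in.

```bash
python3 -c "
from h import *
print(workorder.finish_job())"
```

```text
the job is handed in; nothing more can be done
None
```

I did the whole job in the order asked and handed it in at about 24 s, with the gearbox still gripped and pressed against the stops.

- **Blow gun:** I squeezed the trigger until the fingers stopped at 34.4 mm, against 35 mm expected for fully in. After release its angle read 16.6°, against 16.8° before the squeeze, so it sprang back.
- **Gearbox:** I gripped the green gearbox, stood it in the channel about 0.3 mm off centre, and pushed it along. It stopped hard at TCP x = 0.5425 m, which is the seat position I had worked out. The push settled at about 25 N, against the plunger's 11 N, with the gearbox still gripped (35.5 mm opening).
- **Other objects:** In the last top picture the orange gearbox, tape roll and can look unmoved. The network put the orange gearbox and the can within about 4 mm of where they started. It missed the tape roll, so that rests on the picture alone.

**Unclear check:** The depth image gave the gearbox top a slope of about 1.4°. It read 1.8° when the gearbox hung free with the tool vertical, and it stopped following the tool's tilt once seated. I take it as a near-range camera error, not a real tilt. Before that, the push had tilted the tool by about 1°, so I turned it back, ending about 0.6° the other way.

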